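Hang the nesting catch trays back on their hook

TASK

Hang the three plywood catch trays from the rack on the steel hook of the stand, the largest first, then the middle one, then the smallest, letting go of each before fetching the next. Each hangs upright by the hole in its tab, lips facing out towards the hook's tip: the largest pushed fully home flat against the stand, each following one fully home inside the one before, plate against plate. Leave the other things on the bench where they are.

Things in the scene. Friction and masses are not known exactly. Their poses are not given: they have to be found in the camera images.
- stand: fixed stand: wooden foot 190 x 130 mm, 12 high; upright wooden back board 120 wide up to z 137; behind it a steel post 22 wide up to z 252, front at x 62. An 8 x 8 mm square steel hook bar runs level along x at y 0. Origin: on the table below the hook's middle; x from hook tip to board, z up. Bar top is 190 to 230 mm above the table, clamped anywhere there and not reported: see it or feel for it.
- under_tip (a point): point on the table straight below the hook's tip (stand x -39 mm; the stand's axes). The bar's last 8 mm (x -43 to -35) turn up and stand 10 mm above the bar's top. A tray gets past the tip when held 10 to 20 mm higher than it will hang. The hook is rigid and may be touched.
- under_stop (a point): point on the table below the stop (stand x +40 mm): front faces of the back board and of the 22 mm wide clamp sleeve that holds the bar (12 mm above to 24 mm below bar top). Fully home, the tray origins are at stand x +35 (largest), +25, +15 mm, y 0, at bar-top height.
- rack: fixed wooden rack, 160 x 130 mm, 30 high, three slots along y, 26 wide, 20 deep, at x -55, 0, +55 mm. Origin: centre of underside, z up. At first each tray stands upright in one slot, any of the three, lips to the rack's -x, underside at z 10 mm, tray origin 6 mm to +x of the slot's middle.
- tray_large: largest of three like plywood trays: back plate 110 wide, 10 thick, with a lip 5 thick, 12 deep along sides and bottom, open top; inside width 100. In the middle of the top a tab 26 wide with a hole 16 wide, 28 high. Origin: middle of the hole's top edge (it rests on the bar), mid plate. z up the tab; lips to -x. Underside 148 below the origin. About 150 g.
- large_tab (a point): middle of the top end of the largest tray's tab, 30 mm above its origin. All three tabs reach from 30 mm above their origin to 38 mm below it (where the wide plate starts), are 10 mm thick and best gripped across y above the hole.
- tray_medium: middle tray, shaped as the largest: plate 92 mm wide, inside width 82, tab 30 wide, underside 137 below the origin, about 120 g; same hole, thickness, lips, origin and axes. Nests between the largest's lips with 4 mm at each side, origin then 10 mm to -x of the largest's.
- tray_small: smallest tray, shaped as the largest: plate 74 mm wide, inside width 64, tab 34 wide, underside 126 below the origin, about 90 g; same hole, thickness, lips, origin and axes. Nests between the middle one's lips with 4 mm at each side, origin then 10 mm to -x of the middle one's.
- block_tall: bystander: white wooden candle block, 64 x 64 x 110 mm, origin at the centre of its underside
- block_short: bystander: white wooden candle block, 64 x 64 x 75 mm, origin at the centre of its underside
- tub: bystander: white plastic tub, 90 mm wide, 55 mm high, origin at the centre of its underside
- sander: bystander: cork sanding block, 85 x 50 x 28 mm, origin at the centre of its underside
Mind the look-alikes: they are no part of the job. Leave any turquoise or yellow look-alike of the tray_large alone.

How it is judged:
By the outcome, as a careful person would: the job done as asked, in the order asked, and still so for the second after the job is handed in, with the robot touching nothing.
It also fails if it takes over 72 s, if anything falls off the work surface, if the arm or the gripper's body presses on something with over 40 N, if the wrist force passes 120 N, or if a joint passes its speed limit or range.

ROBOT

A 6-joint arm with a two-finger parallel gripper is mounted at the origin on the work surface. World frame = base frame: x ahead of the robot, y to its left, z up, the work surface at z = 0. Lengths are in m, angles in rad, forces in N, time in s.
With the tool pointing down it reaches from about 0.3 to 0.875 m from the base axis. Payload 6.4 kg.
Tool frame: the origin (TCP) lies midway between the tips of the shut fingers; the grasp point (between the pads) lies 19 mm behind it; z points along the fingers, y is the line along which they close (so a half turn about z gives the same grasp; the last joint's range is limited). The gripper opens to 85 mm and grips with 20 to 120 N. Pads are 22 mm wide; open, the fingers measure 114 mm over their backs; the gripper's body (76 mm by 85 mm) begins 54 mm behind the grasp point. The pads swing forward as they close: fully open they stand 13 mm farther back than shut.
Start: joints at [-1.476, 0.181, 1.607, -0, 1.354, -0.206], TCP at [0.17, -0.549, 0.231] pointing down, gripper open.
Joint ranges: [-2.99, 2.99], [-0.89, 2.07], [0.3, 2.58], [-1.14, 4.28], [0, 2.63], [-3.12, 3.12]. Speed limits (rad/s): [2.57, 2.57, 3.01, 3.14, 3.14, 3.14].

INTERFACE

Orientations are given as a unit quaternion [w, x, y, z].
In Python, from bench import ctrl gives the robot as it stands. The module is installed in compiled form; this text tells all that it offers.
- The arm moves only by the tool move_arm, never from a script. Its argument "plan" is one flat list of numbers, 6 for each row, row after row: the shift along the world's x, y, z in units of 50 mm (1.0 is 50 mm), then the turn, a rotation vector about the world's x, y, z in rad. A call has 1 to 10 rows; each row is the pose to reach, as a shift and turn from the pose commanded when the call began; what a row does not reach only later rows make up. A row lasts 1/8 s, in which the tool goes at most 62.5 mm and 10.7 degrees, less where a joint would pass 70% of its speed; a pose out of reach is approached as far as the arm can. A call with a gripper value outside its range is refused whole. "grip" is the finger opening in mm, from 0 to 85.4, set as the call begins (left out, the last holds). The fingers move at their own pace and stop on an object; the grip force is fixed at half the most. Time passes only in rows, so rows that repeat a pose let the fingers close. It gives the time, the measured TCP pose, the force, the opening and the grip force at its end, in the units of the state.
- ctrl.get_obs(): the state, without advancing time (a new reading comes with each control period).
- ctrl.camera(name): name is "scene" or "top" or "wrist"; returns a dict with "pixels" (384x512x3 uint8, red, green, blue), "fx", "fy", "cx", "cy" (pixels), "origin" and "attitude" of the camera in the world. Camera axes: x right, y down, z forward; pixel columns grow to the right and rows downward; lengths in m; the calibration is good to about 2 mm. A picture is of the moment at which its call begins. There is no depth.
- ctrl.hand_in(): hands the job in; it is judged then, once.
The state is a dict: "time_s": time; "q": joint angles; "dq": joint speeds; "joint_efforts": joint torques, N m; "eef_pos": TCP position; "eef_rot": TCP orientation; "wrist_force": force on the tool from outside, world axes, zero at the start; "torque": the same for the moment, N m; "opening": opening from 0.0 (shut) to 1.0 (fully open); "grasp_force": force on a finger pad.
Only numpy, scipy, OpenCV 4.12 (cv2) and the standard library are available. Lean on these libraries where they do the work, as an engineer would, in place of code of your own. Each camera call takes 0.05 s, during which the arm holds its last target. There are 200 camera calls.

## Working session

There is one attempt and no reset: what is moved stays moved. The work goes in short steps, Python scripts to look and compute and a tool call to move; the robot and the scene stay as the last step left them, time stands still between calls to the robot, and variables do not carry over. Pictures are saved under pics/ and viewed, at most 10 in all, crops included, and the job is handed in when it is done.

Besides the shell and the picture viewer there is one more tool, called after ">>>" by a JSON object that holds its "op" and its "data". move_arm: Moves the arm, as the interface text tells. Its arguments: {"type":"object","properties":{"plan":{"type":"array"},"grip":{"type":"number"}},"required":["plan"]}

```bash
mkdir -p pics
cat > h.py <<'E'
import numpy as np, cv2
from bench import ctrl
from scipy.spatial.transform import Rotation as R
def snap(n,f):
    c=ctrl.camera(n); cv2.imwrite('pics/'+f+'.png',c['pixels'][:,:,::-1]); return c
def att(c):
    a=np.array(c['attitude'],float)
    return a if a.shape==(3,3) else R.from_quat(a[[1,2,3,0]]).as_matrix()
def ray(c,u,v):
    return att(c)@np.array([(u-c['cx'])/c['fx'],(v-c['cy'])/c['fy'],1.])
def atz(c,u,v,z):
    d=ray(c,u,v);o=np.array(c['origin']);return o+d*(z-o[2])/d[2]
def proj(c,p):
    q=att(c).T@(np.array(p)-np.array(c['origin']));return np.array([c['fx']*q[0]/q[2]+c['cx'],c['fy']*q[1]/q[2]+c['cy']])
E
python3 - <<'E'
from h import *
import pickle
cs={n:snap(n,n+'0') for n in('scene','top')}
pickle.dump(cs,open('c0.pkl','wb'))
for n,c in cs.items(): print(n,c['fx'],c['cx'],c['cy'],c['origin'],c['attitude'])
a,b=[c['pixels'][:,:,::-1] for c in cs.values()]
o=ctrl.get_obs();print(o)
E
```

```text
scene 434.26182533130697 255.17049619763495 201.71114549370955 [ 1.37964928 -0.15739628  0.64774916] [-0.36183199  0.67604002  0.56523654 -0.3042288 ]
top 394.10951122199026 252.247272968253 192.97997152385983 [ 0.48549925 -0.03661532  1.18870746] [-0.03909634  0.7083987  -0.70432055  0.02398585]
{'time_s': 0.1, 'q': array([-1.47629500e+00,  1.81483041e-01,  1.60788652e+00,  1.01611201e-05,
        1.35379332e+00, -2.06330882e-01]), 'dq': array([-0.00050753, -0.00098394, -0.00104337,  0.00051379, -0.00071621,
       -0.00035774]), 'joint_efforts': array([ 2.30580645e-04, -4.45877588e+01, -3.52237844e+01, -3.18665607e-04,
        4.15748247e-03,  2.39872600e-05]), 'eef_pos': array([ 0.17033739, -0.54868368,  0.23047546]), 'eef_rot': array([-7.83610222e-04,  9.88708670e-01,  1.49848419e-01,  4.88294215e-05]), 'wrist_force': array([ 0.47902056, -0.74077223,  0.04471501]), 'torque': array([-0.0346699 , -0.00989486,  0.02068617]), 'grasp_force': 0.0, 'opening': 0.9967011264282851}
```

View pics/scene0.png

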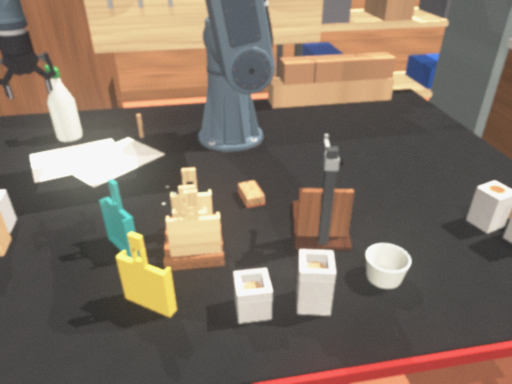

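View pics/top0.png

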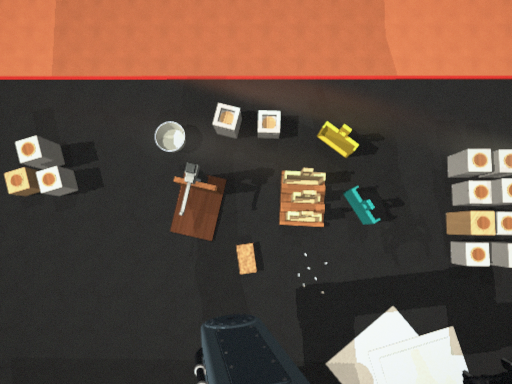

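The scene picture shows the rack with three bare plywood trays (~195,225), turquoise and yellow look-alikes off the rack (~118,222 and ~147,280), and the stand (~323,200). In the top picture the rack is at (302,198), the stand foot at (198,208) and the hook bar runs from about (190,175) to (182,213). I'll enlarge both.

Run:
```python
from h import *
a=cv2.imread('pics/top0.png')
p=cv2.resize(a[155:245,160:250],(400,400),interpolation=2); q=cv2.resize(a[155:245,260:350],(400,400),interpolation=2)
cv2.imwrite('pics/crop1.png',np.hstack([p,q]))
b=cv2.imread('pics/scene0.png')
p=cv2.resize(b[125:275,285:365],(320,600),interpolation=2); q=cv2.resize(b[160:275,150:240],(470,600),interpolation=2)
cv2.imwrite('pics/crop2.png',np.hstack([p,q]))
```

```text
(no output)
```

View pics/crop1.png

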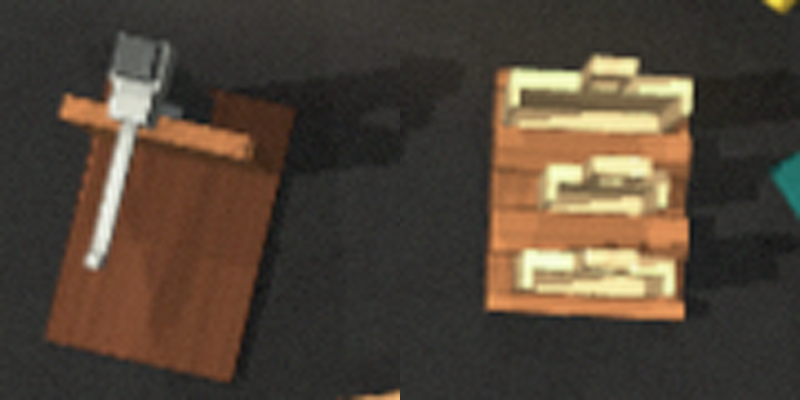

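View pics/crop2.png

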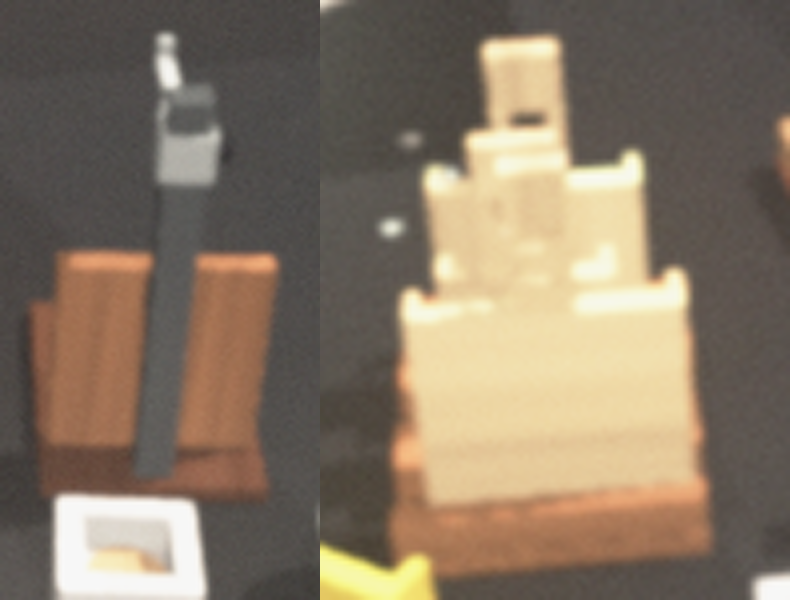

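The largest tray is in the far slot (tab at crop (615,66)), the smallest in the middle slot (tab ~(620,165)), and the middle one in the near slot (tab ~(610,252)). All three are plain plywood. The yellow and turquoise trays stand off the rack, so they are the look-alikes. Next I'll fit the stand and rack poses.

```bash
cat > fit.py <<'E'
from h import *
import pickle
from scipy.optimize import least_squares
cs=pickle.load(open('c0.pkl','rb'));T,S=cs['top'],cs['scene']
tl=lambda u,v:(160+u/4.444-.4,155+v/4.444-.4)
tr=lambda u,v:(260+(u-400)/4.444-.4,155+v/4.444-.4)
sl=lambda u,v:(285+u/4-.4,125+v/4-.4)
sr=lambda u,v:(150+(u-320)/5.22-.4,160+v/5.22-.4)
def W(p,q): c,s=np.cos(p[2]),np.sin(p[2]); return [p[0]+c*q[0]-s*q[1],p[1]+s*q[0]+c*q[1],q[2]]
def stand(p):
    h,f=p[3],p[4]
    L=[(T,tl(62,118),(.04,.06,.137)),(T,tl(250,158),(.04,-.06,.137)),(T,tl(95,263),(-.039,0,h+.01)),(T,tl(129,122),(.04,0,h)),
    (T,tl(114,78),(.062,.011,.252)),(T,tl(232,381),(f-.095,-.065,.012)),(T,tl(47,340),(f-.095,.065,.012)),(T,tl(295,103),(f+.095,-.065,.012)),
    (S,sl(166,38),(-.039,0,h+.01)),(S,sl(138,478),(.084,-.011,.012)),(S,sl(268,262),(.05,.06,.137)),(S,sl(60,255),(.05,-.06,.137))]
    return np.concatenate([proj(c,W(p,q))-uv for c,uv,q in L])
s=least_squares(stand,[.5,.15,0,.21,0],loss='soft_l1');print('stand',s.x.round(4));print(stand(s.x).reshape(-1,2).round(1).tolist())
def rack(p):
    L=[(T,tr(615,66),(.061,0,.188)),(T,tr(620,164),(.006,0,.166)),(T,tr(611,253),(-.049,0,.177)),
    (T,tr(487,307),(-.08,.065,.03)),(T,tr(685,318),(-.08,-.065,.03)),(T,tr(497,70),(.08,.065,.03)),
    (S,sr(520,40),(-.049,0,.177)) if 0 else (S,sr(396,515),(.08,-.065,.03)),(S,sr(706,495),(.08,.065,.03))]
    return np.concatenate([proj(c,W(p,q))-uv for c,uv,q in L])
r=least_squares(rack,[.5,-.15,0],loss='soft_l1');print('rack',r.x.round(4));print(rack(r.x).reshape(-1,2).round(1).tolist())
for n,q in dict(L=(.061,0,.158),S=(.006,0,.136),M=(-.049,0,.147)).items(): print(n,np.round(W(r.x,q),4))
for q in [(-.039,0,0),(.035,0,s.x[3])]: print(np.round(W(s.x,q),4))
E
python3 fit.py
```

```text
stand [ 0.5576  0.1499 -0.2069  0.222  -0.0023]
[[-0.6, 0.5], [0.4, 0.8], [-0.2, -0.0], [0.2, 0.6], [-1.1, -0.7], [0.6, -0.1], [-0.1, -0.2], [0.4, 0.5], [-0.1, -0.1], [-0.6, 0.2], [2.2, 0.9], [-0.3, 1.9]]
rack [ 0.575  -0.1588 -0.0427]
[[1.7, 0.0], [-1.2, 0.2], [0.5, 1.1], [-0.2, 0.5], [-0.2, 0.2], [-0.1, -0.3], [-0.3, 2.3], [1.0, 0.7]]
L [ 0.636  -0.1614  0.158 ]
S [ 0.581  -0.1591  0.136 ]
M [ 0.5261 -0.1567  0.147 ]
[0.5195 0.1579 0.    ]
[0.5919 0.1427 0.222 ]
```

>>> {"op": "move_arm", "data": {"plan": [1,2,2.6,0,0,-0.1,6,14.3,3,0,0,-0.508,6,14.3,3,0,0,-0.508,6,14.3,3,0,0,-0.508,6,14.3,3,0,0,-0.508,6,14.3,3,0,0,-0.508,6,14.3,3,0,0,-0.508,6,14.3,3,0,0,-0.508,6,14.3,3,0,0,-0.508,6,14.3,3,0,0,-0.508], "grip": 60}}

```text
time_s: 1.35
eef_pos: [0.4025, 0.0038, 0.3568]
eef_rot: [0.0, 0.995, -0.103, 0.0]
wrist_force: [1.4, -0.4, 0.8]
opening: 0.704
grasp_force: 0.0
```

>>> {"op": "move_arm", "data": {"plan": [1.2,3.1,0.4,0,0,0,1.2,3.1,0.4,0,0,0,1.2,3.1,0.4,0,0,0,1.2,3.1,0.4,0,0,0,1.2,3.1,0.4,0,0,0]}}

```text
time_s: 1.98
eef_pos: [0.4618, 0.1564, 0.3758]
eef_rot: [0.0, 0.995, -0.103, -0.001]
wrist_force: [-0.2, 0.4, -0.4]
opening: 0.7
grasp_force: 0.0
```

Run:
```python
from h import *
import pickle
c=snap('wrist','w1');pickle.dump(c,open('w1.pkl','wb'));print(c['fx'],c['cx'],c['cy'],c['origin'],att(c).round(3));print(ctrl.get_obs()['eef_pos'])
from math import *
def W(q,p=(.5576,.1499,-.2069)): c,s=cos(p[2]),sin(p[2]); return [p[0]+c*q[0]-s*q[1],p[1]+s*q[0]+c*q[1],q[2]]
for q in [(-.039,0,.232),(.04,0,.222)]: print(proj(c,W(q)))
cv2.imwrite('pics/w1b.png',cv2.resize(cv2.imread('pics/w1.png'),(800,600),interpolation=2))
```

```text
306.5014239210145 256.43135402563456 190.38172953770115 [0.54345604 0.13949561 0.51831429] [[-0.205 -0.927 -0.315]
 [-0.979  0.194  0.067]
 [-0.001  0.322 -0.947]]
[0.46188046 0.15598966 0.37600785]
[242.29480052 117.84896887]
[241.47588188  22.87408333]
```

View pics/w1b.png

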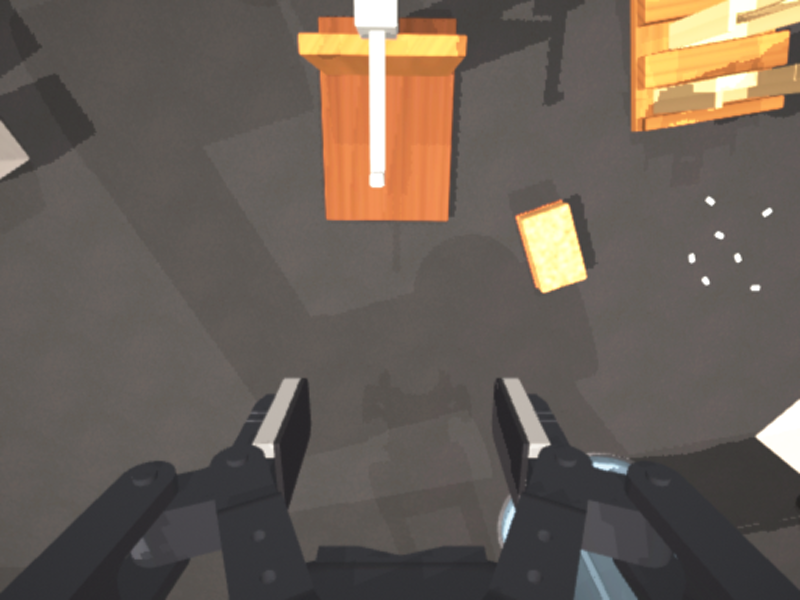

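The wrist picture shows the hook tip at (376,180) and the sleeve at (376,32) in 800-px coordinates. That is within about 2 mm of the fit, and the bar runs parallel to the tool's x. Now I'll fetch the large tray.

>>> {"op": "move_arm", "data": {"plan": [3.48,-6.34,-1.6,0,0,0.164,3.48,-6.34,-1.6,0,0,0.164,3.48,-6.34,-1.6,0,0,0.164,3.48,-6.34,-1.6,0,0,0.164,3.48,-6.34,-1.6,0,0,0.164,3.48,-6.34,-1.6,0,0,0.164,3.48,-6.34,-1.6,0,0,0.164,3.48,-6.34,-1.6,0,0,0.164,3.48,-6.34,-1.6,0,0,0.164]}}

```text
time_s: 3.15
eef_pos: [0.6359, -0.1596, 0.2977]
eef_rot: [0.0, 1.0, -0.021, 0.001]
wrist_force: [-0.0, 0.1, -0.7]
opening: 0.704
grasp_force: 0.0
```

Run:
```python
from h import *
import pickle
o=ctrl.get_obs();print(o['eef_pos'],R.from_quat(o['eef_rot'][[1,2,3,0]]).as_matrix().round(3)[:,0])
c=snap('wrist','w2');pickle.dump(c,open('w2.pkl','wb'))
for q in [(.636,-.1614,.188),(.581,-.1591,.166),(.526,-.1567,.177)]: print(proj(c,q)*800/512)
cv2.imwrite('pics/w2b.png',cv2.resize(cv2.imread('pics/w2.png'),(800,600),interpolation=2))
```

```text
[ 0.63591286 -0.15957699  0.29768227] [ 0.999 -0.043  0.001]
[404.35865058 293.88451187]
[403.99499797 365.47576947]
[403.81215586 449.6311112 ]
```

View pics/w2b.png

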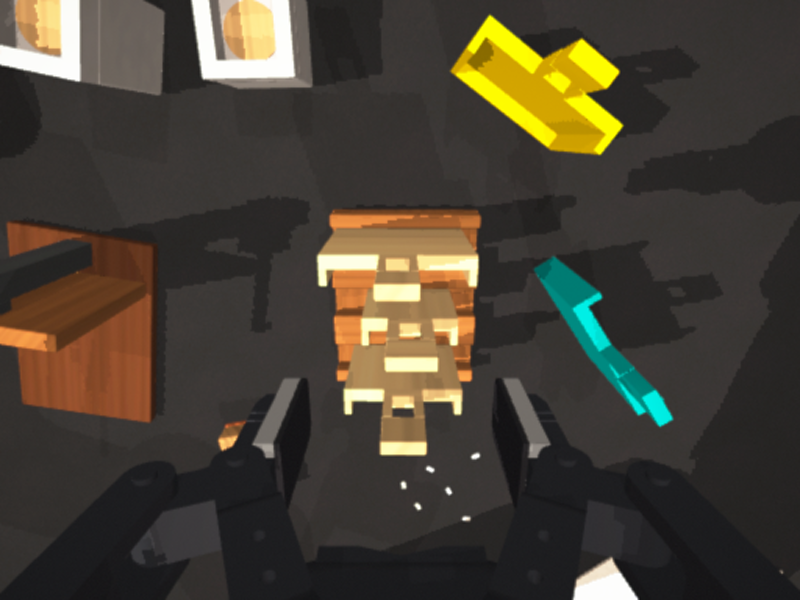

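The wrist picture shows the large tab's top at (397,292), the small's at (411,363) and the middle's at (403,448). All are within about 4 mm of the fit, so I'll descend and grip the large one.

>>> {"op": "move_arm", "data": {"plan": [0,0.04,-1,0,0,0,0,0.04,-2,0,0,0,0,0.04,-2.7,0,0,0,0,0.04,-2.7,0,0,0,0,0.04,-2.7,0,0,0]}}

```text
time_s: 3.82
eef_pos: [0.6374, -0.1581, 0.164]
eef_rot: [0.001, 1.0, -0.021, 0.002]
wrist_force: [-0.3, 0.2, 0.2]
opening: 0.704
grasp_force: 0.0
```

>>> {"op": "move_arm", "data": {"plan": [0,0,0,0,0,0,0,0,0,0,0,0,0,0,0,0,0,0,0,0,0,0,0,0,0,0,0,0,0,0], "grip": 0}}

```text
time_s: 4.45
eef_pos: [0.6374, -0.1582, 0.1636]
eef_rot: [0.0, 1.0, -0.022, 0.002]
wrist_force: [0.6, 2.7, 6.4]
opening: 0.292
grasp_force: 59.5
```

>>> {"op": "move_arm", "data": {"plan": [0,0,0.6,0,0,0,0,0,1.4,0,0,0,0,0,2.2,0,0,0,0,1.1,2.2,0,0,0,0,2.2,2.2,0,0,0,-0.8,3,2.2,0,0,-0.05,-1.6,3.7,2.2,0,0,-0.1,-2.4,4.4,2.2,0,0,-0.164,-3.15,5.2,2.2,0,0,-0.164,-3.15,6,2.2,0,0,-0.164]}}

```text
time_s: 5.7
eef_pos: [0.4764, 0.1428, 0.2717]
eef_rot: [0.0, 0.995, -0.103, -0.0]
wrist_force: [1.0, 0.2, -1.6]
opening: 0.29
grasp_force: 59.6
```

```bash
cat > st.py <<'E'
from h import *
o=ctrl.get_obs();m=R.from_quat(o['eef_rot'][[1,2,3,0]]).as_matrix()
P=np.array([.558,.151]);a=-.2069;d=o['eef_pos'][:2]-P
print('stand xy mm',1e3*(d@[np.cos(a),np.sin(a)]),1e3*(d@[-np.sin(a),np.cos(a)]),'z',o['eef_pos'][2],'yaw',np.arctan2(m[1,0],m[0,0]),'z-ax',m[:,2].round(3),'F',o['wrist_force'].round(1),o['time_s'])
E
python3 st.py
```

```text
stand xy mm -78.21696374748906 -24.78675312932593 z 0.2717217306867974 yaw -0.2073256444756207 z-ax [-0. -0. -1.] F [ 1.   0.2 -1.6] 5.7
```

>>> {"op": "move_arm", "data": {"plan": [0.1,0.49,-0.3,0,0,0,0.1,0.49,-0.58,0,0,0,0.1,0.49,-0.58,0,0,0]}}

```text
time_s: 6.08
eef_pos: [0.4827, 0.1656, 0.241]
eef_rot: [0.001, 0.995, -0.103, -0.002]
wrist_force: [-0.6, -0.5, -1.4]
opening: 0.292
grasp_force: 59.6
```

```bash
python3 st.py
python3 - <<'E'
from h import *
snap('wrist','w3');snap('scene','s3')
a=cv2.resize(cv2.imread('pics/w3.png')[0:384,128:384],(400,600),interpolation=2);b=cv2.resize(cv2.imread('pics/s3.png')[110:260,275:375],(400,600),interpolation=2)
cv2.imwrite('pics/v3.png',np.hstack([a,b]))
E
```

```text
stand xy mm -76.69342226719627 -1.1565372552087323 z 0.24097754362148605 yaw -0.2071192025558156 z-ax [-0.003 -0.001 -1.   ] F [-0.6 -0.5 -1.4] 6.075
```

View pics/v3.png

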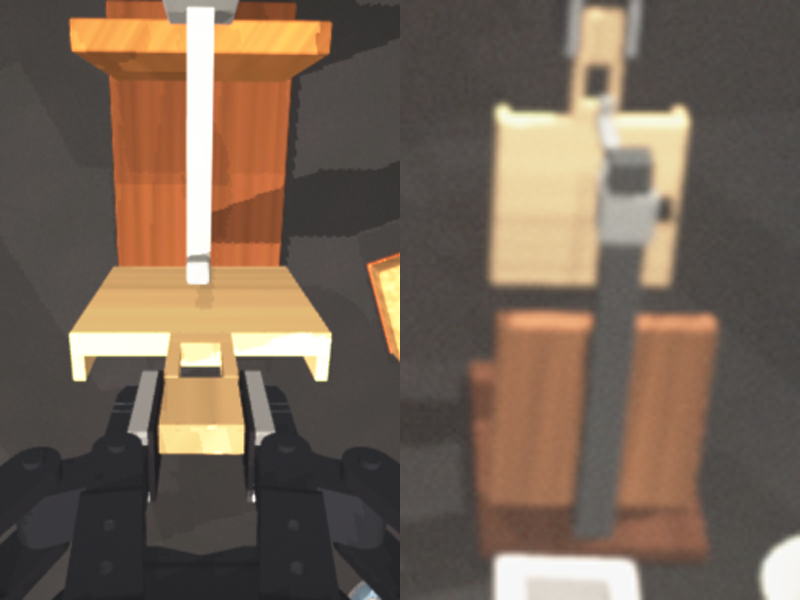

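The wrist picture shows the bar axis at x≈199 px and the hole centre at ≈201 px, so they are aligned to about 1 mm. I'll raise 2 mm and pass the tip.

>>> {"op": "move_arm", "data": {"plan": [0.1,0.0,0.04,0,0,0,0.5,-0.08,0.04,0,0,0,0.9,-0.16,0.04,0,0,0,1.0,-0.185,0.04,0,0,0,1.0,-0.185,0.04,0,0,0]}}

```text
time_s: 6.8
eef_pos: [0.5338, 0.1567, 0.2446]
eef_rot: [-0.0, 0.995, -0.104, -0.0]
wrist_force: [-0.9, 0.2, -1.4]
opening: 0.288
grasp_force: 59.7
```

```bash
python3 st.py
```

```text
stand xy mm -24.83016764970621 0.5811285706197106 z 0.24456657206347238 yaw -0.20795172147659172 z-ax [-0.  0. -1.] F [-0.9  0.2 -1.4] 6.8
```

>>> {"op": "move_arm", "data": {"plan": [0.5,-0.105,0,0,0,0,0.9,-0.19,0,0,0,0,1.04,-0.22,0,0,0,0,1.08,-0.226,0,0,0,0,1.12,-0.235,0,0,0,0,1.12,-0.235,0,0,0,0]}}

```text
time_s: 7.55
eef_pos: [0.5894, 0.1455, 0.2446]
eef_rot: [-0.0, 0.995, -0.103, -0.0]
wrist_force: [-0.3, -0.6, -1.1]
opening: 0.293
grasp_force: 59.7
```

```bash
python3 st.py
```

```text
stand xy mm 31.845376226362195 1.0366267907109123 z 0.24456156965842077 yaw -0.20690450710291494 z-ax [-0.  0. -1.] F [-0.3 -0.6 -1.1] 7.55
```

Creep until contact.

>>> {"op": "move_arm", "data": {"plan": [0.04,-0.008,0,0,0,0,0.08,-0.016,0,0,0,0,0.08,-0.016,0,0,0,0]}}

```text
time_s: 7.92
eef_pos: [0.5939, 0.1444, 0.2445]
eef_rot: [0.0, 0.995, -0.103, 0.0]
wrist_force: [-0.6, -1.6, -1.2]
opening: 0.291
grasp_force: 59.7
```

>>> {"op": "move_arm", "data": {"plan": [0.03,-0.006,0,0,0,0,0.06,-0.012,0,0,0,0,0.06,-0.012,0,0,0,0]}}

```text
time_s: 8.3
eef_pos: [0.5954, 0.1442, 0.2445]
eef_rot: [0.0, 0.995, -0.103, -0.002]
wrist_force: [-6.3, 1.5, 1.6]
opening: 0.292
grasp_force: 60.2
```

>>> {"op": "move_arm", "data": {"plan": [-0.02,0.004,-0.1,0,0,0,-0.02,0.004,-0.2,0,0,0,-0.02,0.004,-0.2,0,0,0]}}

```text
time_s: 8.68
eef_pos: [0.5951, 0.1442, 0.2335]
eef_rot: [0.0, 0.995, -0.103, -0.001]
wrist_force: [-3.9, 2.8, -3.3]
opening: 0.29
grasp_force: 59.5
```

>>> {"op": "move_arm", "data": {"plan": [0,0,-0.04,0,0,0,0,0,-0.08,0,0,0,0,0,-0.08,0,0,0]}}

```text
time_s: 9.05
eef_pos: [0.5951, 0.1442, 0.2304]
eef_rot: [0.0, 0.995, -0.103, -0.001]
wrist_force: [-6.5, 0.6, 1.5]
opening: 0.289
grasp_force: 60.2
```

>>> {"op": "move_arm", "data": {"plan": [0,0,-0.03,0,0,0,0,0,-0.03,0,0,0]}}

```text
time_s: 9.3
eef_pos: [0.5951, 0.1442, 0.2291]
eef_rot: [0.0, 0.995, -0.103, -0.001]
wrist_force: [-6.6, 0.7, 1.0]
opening: 0.291
grasp_force: 60.3
```

```bash
python3 st.py
```

```text
stand xy mm 37.67893824659736 0.9120703319358581 z 0.22910650270985683 yaw -0.2071029300389348 z-ax [-0.002  0.    -1.   ] F [-6.6  0.7  1. ] 9.3
```

>>> {"op": "move_arm", "data": {"plan": [0,0,-0.03,0,0,0,0,0,-0.06,0,0,0,0,0,-0.06,0,0,0]}}

```text
time_s: 9.68
eef_pos: [0.5951, 0.1441, 0.2265]
eef_rot: [0.0, 0.995, -0.103, -0.001]
wrist_force: [-8.1, 0.8, 4.9]
opening: 0.286
grasp_force: 60.3
```

>>> {"op": "move_arm", "data": {"plan": [0,0,-0.03,0,0,0,0,0,-0.03,0,0,0]}}

```text
time_s: 9.93
eef_pos: [0.5951, 0.1441, 0.2264]
eef_rot: [0.0, 0.995, -0.103, -0.0]
wrist_force: [-11.7, -0.0, 10.7]
opening: 0.29
grasp_force: 61.3
```

Seated at bar height (TCP z 0.2265), so I'll release and go up.

>>> {"op": "move_arm", "data": {"plan": [0,0,0,0,0,0,0,0,0,0,0,0,0,0,0,0,0,0,0,0,0,0,0,0], "grip": 60}}

```text
time_s: 10.42
eef_pos: [0.596, 0.1439, 0.2244]
eef_rot: [0.0, 0.995, -0.103, 0.0]
wrist_force: [0.3, 0.4, -0.0]
opening: 0.705
grasp_force: 0.0
```

>>> {"op": "move_arm", "data": {"plan": [0,0,0.5,0,0,0,0,0,1.2,0,0,0,0,0,2,0,0,0,0,0,2,0,0,0]}}

```text
time_s: 10.92
eef_pos: [0.5977, 0.1441, 0.3289]
eef_rot: [-0.001, 0.995, -0.103, 0.004]
wrist_force: [-0.7, 0.4, 0.3]
opening: 0.701
grasp_force: 0.0
```

```bash
python3 st.py
python3 - <<'E'
from h import *
snap('wrist','w4');snap('scene','s4');snap('top','t4')
a=cv2.resize(cv2.imread('pics/w4.png')[:,128:384],(260,390),interpolation=2);b=cv2.resize(cv2.imread('pics/s4.png')[110:260,285:385],(260,390),interpolation=2);c=cv2.resize(cv2.imread('pics/t4.png')[155:245,160:220],(260,390),interpolation=2)
cv2.imwrite('pics/v4.png',np.hstack([a,b,c]))
E
```

```text
stand xy mm 40.25206275471407 1.4470636679769058 z 0.32891193469032726 yaw -0.20715714426949297 z-ax [ 0.008  0.    -1.   ] F [-0.7  0.4  0.3] 10.925
```

View pics/v4.png

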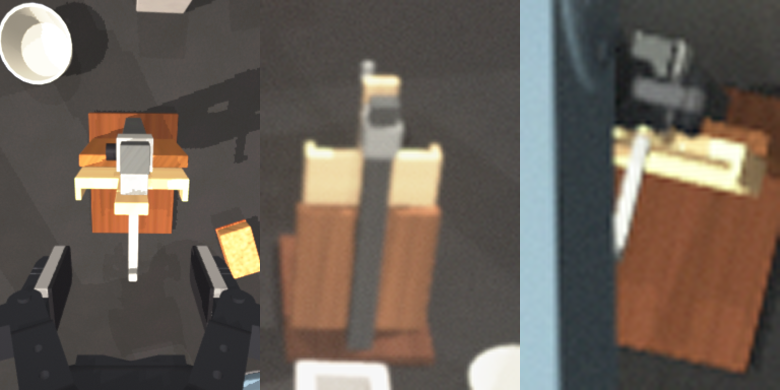

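The views show the large tray hanging straight and flat against the board and sleeve. Next is the middle tray in the near slot.

>>> {"op": "move_arm", "data": {"plan": [-1.42,-6.0,0,0,0,0.164,-1.42,-6.0,0,0,0,0.164,-1.42,-6.0,0,0,0,0.164,-1.42,-6.0,0,0,0,0.164,-1.42,-6.0,0,0,0,0.164,-1.42,-6.0,0,0,0,0.164,-1.42,-6.0,0,0,0,0.164,-1.42,-6.0,-1.5,0,0,0.164,-1.42,-6.0,-1.5,0,0,0.164]}}

```text
time_s: 12.2
eef_pos: [0.5226, -0.1529, 0.2449]
eef_rot: [-0.002, 1.0, -0.02, -0.004]
wrist_force: [-0.7, -0.3, 0.4]
opening: 0.699
grasp_force: 0.0
```

Run:
```python
from h import *
import pickle
o=ctrl.get_obs();print(o['eef_pos'],R.from_quat(o['eef_rot'][[1,2,3,0]]).as_matrix().round(3)[:,0])
c=pickle.load(open('w2.pkl','rb'))
s=512/800
for n,u,v,z in[('S',411,363,.166),('M',403,448,.177),('L',397,292,.188)]: print(n,atz(c,u*s,v*s,z))
```

```text
[ 0.5225599  -0.15286066  0.24493275] [ 0.999 -0.041 -0.008]
S [ 0.58255021 -0.1636045   0.166     ]
M [ 0.52727132 -0.1562241   0.177     ]
L [ 0.63726959 -0.15737217  0.188     ]
```

>>> {"op": "move_arm", "data": {"plan": [0.06,-0.06,-0.6,0,0,0,0.06,-0.06,-1.3,0,0,0,0.06,-0.06,-1.88,0,0,0,0.06,-0.06,-1.88,0,0,0,0.06,-0.06,-1.88,0,0,0]}}

```text
time_s: 12.82
eef_pos: [0.529, -0.1588, 0.1573]
eef_rot: [0.0, 1.0, -0.021, 0.001]
wrist_force: [-0.2, -0.2, 0.4]
opening: 0.708
grasp_force: 0.0
```

>>> {"op": "move_arm", "data": {"plan": [-0.04,0.05,-0.08,0,0,0,-0.04,0.05,-0.08,0,0,0]}}

```text
time_s: 13.08
eef_pos: [0.5259, -0.1563, 0.1522]
eef_rot: [0.0, 1.0, -0.021, 0.0]
wrist_force: [-0.1, -0.1, 0.2]
opening: 0.704
grasp_force: 0.0
```

>>> {"op": "move_arm", "data": {"plan": [0,0,0,0,0,0,0,0,0,0,0,0,0,0,0,0,0,0,0,0,0,0,0,0], "grip": 0}}

```text
time_s: 13.58
eef_pos: [0.5262, -0.1566, 0.152]
eef_rot: [0.0, 1.0, -0.022, 0.001]
wrist_force: [0.8, 1.3, 5.4]
opening: 0.338
grasp_force: 59.7
```

>>> {"op": "move_arm", "data": {"plan": [0,0,0.6,0,0,0,0,0,1.4,0,0,0,0,0,2.2,0,0,0,-0.3,1,2.2,0,0,-0.05,-0.9,2.1,2.2,0,0,-0.164,-0.9,3.2,2.2,0,0,-0.164,-0.9,4.3,2.2,0,0,-0.164,-0.9,5.4,2.2,0,0,-0.164,-0.87,6.49,2,0,0,-0.164,-0.87,6.49,1.8,0,0,-0.164]}}

```text
time_s: 14.82
eef_pos: [0.4813, 0.1713, 0.2406]
eef_rot: [-0.0, 0.995, -0.101, -0.001]
wrist_force: [-0.1, -0.3, -0.5]
opening: 0.334
grasp_force: 60.0
```

```bash
python3 st.py
```

```text
stand xy mm -79.24956058363026 4.103972944159558 z 0.2405982331823725 yaw -0.20193063242314055 z-ax [-0.001  0.001 -1.   ] F [-0.1 -0.3 -0.5] 14.825
```

>>> {"op": "move_arm", "data": {"plan": [0,0,0,0,0,0,0,0,0,0,0,0]}}

```text
time_s: 15.08
eef_pos: [0.4825, 0.1669, 0.2415]
eef_rot: [0.0, 0.995, -0.104, -0.0]
wrist_force: [-0.4, 0.2, -0.3]
opening: 0.34
grasp_force: 60.0
```

```bash
python3 st.py
```

```text
stand xy mm -77.1902967672349 0.029408381797500986 z 0.24150460586810202 yaw -0.20881774375845386 z-ax [-0. -0. -1.] F [-0.4  0.2 -0.3] 15.075
```

>>> {"op": "move_arm", "data": {"plan": [0.5,-0.09,0,0,0,0,1,-0.195,0,0,0,0,1.4,-0.28,0,0,0,0,1.66,-0.335,0,0,0,0,1.66,-0.335,0,0,0,0,1.66,-0.335,0,0,0,0]}}

```text
time_s: 15.82
eef_pos: [0.5647, 0.1511, 0.2414]
eef_rot: [-0.0, 0.995, -0.104, -0.0]
wrist_force: [-0.1, 0.0, -1.3]
opening: 0.333
grasp_force: 60.0
```

```bash
python3 st.py
python3 - <<'E'
from h import *
snap('wrist','w5')
cv2.imwrite('pics/v5.png',cv2.resize(cv2.imread('pics/w5.png')[100:340,96:416],(800,600),interpolation=2))
E
```

```text
stand xy mm 6.525571468264998 1.5197385558117438 z 0.24143399310630387 yaw -0.20760971244903528 z-ax [-0.001  0.    -1.   ] F [-0.1  0.  -1.3] 15.825
```

View pics/v5.png

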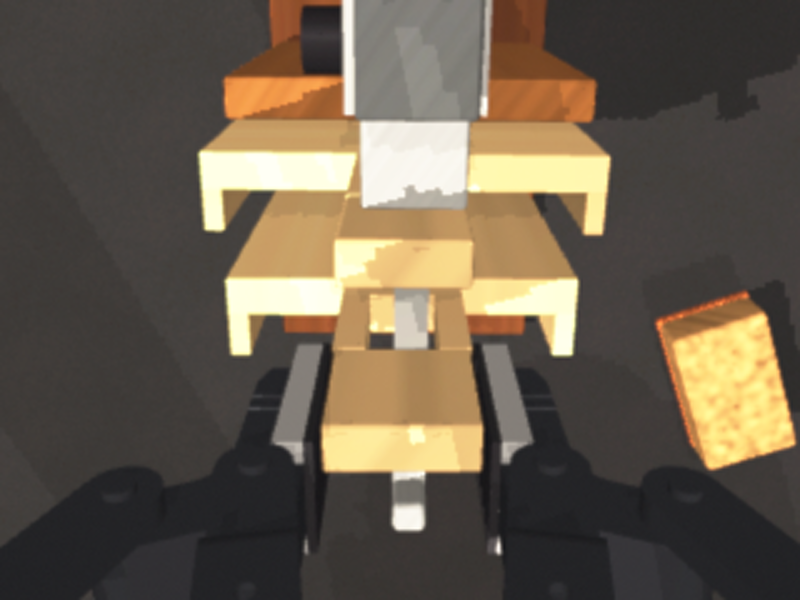

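The view shows the large tray's plate centred at x≈405, the middle one's at 402 and the bar at 409. I'll shift 1 mm towards -y and go in.

>>> {"op": "move_arm", "data": {"plan": [0.0,-0.02,0,0,0,0,0.1,-0.045,0,0,0,0,0.2,-0.065,0,0,0,0,0.27,-0.08,0,0,0,0,0.27,-0.08,0,0,0,0]}}

```text
time_s: 16.5
eef_pos: [0.5791, 0.1472, 0.2414]
eef_rot: [0.0, 0.995, -0.104, -0.0]
wrist_force: [-0.0, -0.1, -1.2]
opening: 0.334
grasp_force: 60.0
```

```bash
python3 st.py
```

```text
stand xy mm 21.392299159889788 0.5757943800393663 z 0.2413737860488353 yaw -0.20742359775298694 z-ax [-0. -0. -1.] F [-0.  -0.1 -1.2] 16.5
```

>>> {"op": "move_arm", "data": {"plan": [0.03,-0.006,0,0,0,0,0.05,-0.01,0,0,0,0,0.05,-0.01,0,0,0,0]}}

```text
time_s: 16.88
eef_pos: [0.5813, 0.1468, 0.2415]
eef_rot: [-0.0, 0.995, -0.103, -0.0]
wrist_force: [1.0, -0.4, -1.0]
opening: 0.333
grasp_force: 60.0
```

>>> {"op": "move_arm", "data": {"plan": [0.03,-0.006,0,0,0,0,0.05,-0.01,0,0,0,0,0.05,-0.01,0,0,0,0]}}

```text
time_s: 17.25
eef_pos: [0.5837, 0.1463, 0.2415]
eef_rot: [-0.0, 0.995, -0.103, -0.0]
wrist_force: [-0.9, 0.5, -1.2]
opening: 0.341
grasp_force: 60.0
```

>>> {"op": "move_arm", "data": {"plan": [0.03,-0.006,0,0,0,0,0.03,-0.006,0,0,0,0]}}

```text
time_s: 17.5
eef_pos: [0.5841, 0.1463, 0.2415]
eef_rot: [0.0, 0.995, -0.103, -0.001]
wrist_force: [-6.0, 1.0, 2.2]
opening: 0.337
grasp_force: 60.5
```

>>> {"op": "move_arm", "data": {"plan": [0.03,-0.006,0,0,0,0,0.03,-0.006,0,0,0,0]}}

```text
time_s: 17.75
eef_pos: [0.5843, 0.1463, 0.2415]
eef_rot: [0.0, 0.995, -0.103, -0.003]
wrist_force: [-11.7, 1.2, 5.6]
opening: 0.333
grasp_force: 60.9
```

>>> {"op": "move_arm", "data": {"plan": [-0.04,0.008,0,0,0,0,-0.04,0.008,-0.1,0,0,0,-0.04,0.008,-0.2,0,0,0,-0.04,0.008,-0.26,0,0,0,-0.04,0.008,-0.26,0,0,0]}}

```text
time_s: 18.38
eef_pos: [0.5839, 0.1464, 0.2278]
eef_rot: [-0.0, 0.995, -0.103, -0.001]
wrist_force: [-5.6, 1.0, -1.0]
opening: 0.336
grasp_force: 60.0
```

>>> {"op": "move_arm", "data": {"plan": [0,0,-0.04,0,0,0,0,0,-0.04,0,0,0]}}

```text
time_s: 18.62
eef_pos: [0.584, 0.1464, 0.2263]
eef_rot: [-0.0, 0.995, -0.103, -0.001]
wrist_force: [-6.3, 2.2, 2.0]
opening: 0.337
grasp_force: 60.4
```

>>> {"op": "move_arm", "data": {"plan": [0,0,-0.03,0,0,0,0,0,-0.03,0,0,0]}}

```text
time_s: 18.88
eef_pos: [0.584, 0.1464, 0.2261]
eef_rot: [-0.0, 0.995, -0.103, -0.001]
wrist_force: [-9.1, 0.8, 8.6]
opening: 0.336
grasp_force: 61.1
```

>>> {"op": "move_arm", "data": {"plan": [0.02,-0.004,-0.02,0,0,0,0.02,-0.004,-0.02,0,0,0]}}

```text
time_s: 19.12
eef_pos: [0.5841, 0.1465, 0.2261]
eef_rot: [-0.0, 0.995, -0.103, -0.002]
wrist_force: [-16.6, 1.0, 15.5]
opening: 0.341
grasp_force: 62.0
```

Seated. Release and go up.

>>> {"op": "move_arm", "data": {"plan": [0,0,0,0,0,0,0,0,0,0,0,0,0,0,0,0,0,0,0,0,0,0,0,0], "grip": 60}}

```text
time_s: 19.62
eef_pos: [0.586, 0.1458, 0.2238]
eef_rot: [0.0, 0.995, -0.104, 0.0]
wrist_force: [0.4, 0.4, 0.2]
opening: 0.708
grasp_force: 0.0
```

>>> {"op": "move_arm", "data": {"plan": [0,0,0.5,0,0,0,0,0,1.2,0,0,0,0,0,2,0,0,0,0,0,2,0,0,0]}}

```text
time_s: 20.12
eef_pos: [0.5877, 0.146, 0.3283]
eef_rot: [-0.001, 0.995, -0.103, 0.004]
wrist_force: [-0.0, 0.0, -0.4]
opening: 0.7
grasp_force: 0.0
```

```bash
python3 st.py
python3 - <<'E'
from h import *
snap('wrist','w6');snap('scene','s6')
a=cv2.resize(cv2.imread('pics/w6.png')[60:300,156:356],(500,600),interpolation=2);b=cv2.resize(cv2.imread('pics/s6.png')[110:260,285:360],(300,600),interpolation=2)
cv2.imwrite('pics/v6.png',np.hstack([a,b]))
E
```

```text
stand xy mm 30.11710574689672 1.2039848538554467 z 0.3283298221597268 yaw -0.20719661500667044 z-ax [ 0.008  0.    -1.   ] F [-0.   0.  -0.4] 20.125
```

View pics/v6.png

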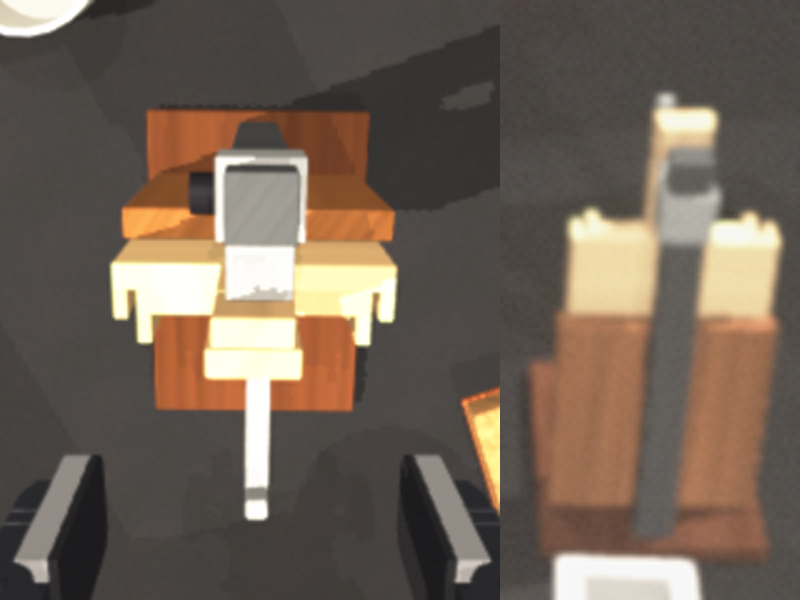

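The middle tray is nested plate to plate and centred. Next is the small tray.

>>> {"op": "move_arm", "data": {"plan": [-0.09,-6.19,0,0,0,0.164,-0.09,-6.19,0,0,0,0.164,-0.09,-6.19,0,0,0,0.164,-0.09,-6.19,0,0,0,0.164,-0.09,-6.19,0,0,0,0.164,-0.09,-6.19,0,0,0,0.164,-0.09,-6.19,0,0,0,0.164,-0.09,-6.19,-1.5,0,0,0.164,-0.09,-6.19,-1.5,0,0,0.164,-0.09,-6.19,-1.5,0,0,0.164]}}

```text
time_s: 21.48
eef_pos: [0.581, -0.1622, 0.2485]
eef_rot: [-0.001, 1.0, -0.021, -0.001]
wrist_force: [0.7, 0.1, 0.8]
opening: 0.707
grasp_force: 0.0
```

>>> {"op": "move_arm", "data": {"plan": [0,0,-0.6,0,0,0,0,0,-1.3,0,0,0,0,0,-1.9,0,0,0,0,0,-1.9,0,0,0,0,0,-1.9,0,0,0]}}

```text
time_s: 22.1
eef_pos: [0.5829, -0.1641, 0.1568]
eef_rot: [0.001, 1.0, -0.021, 0.002]
wrist_force: [0.8, -0.3, 0.5]
opening: 0.704
grasp_force: 0.0
```

Another 16 mm down to 0.141, then close.

>>> {"op": "move_arm", "data": {"plan": [0,0,-0.3,0,0,0,0,0,-0.3,0,0,0,0,0,-0.3,0,0,0]}}

```text
time_s: 22.48
eef_pos: [0.5812, -0.1636, 0.1391]
eef_rot: [-0.0, 1.0, -0.022, -0.0]
wrist_force: [0.2, -1.1, -0.6]
opening: 0.704
grasp_force: 0.0
```

>>> {"op": "move_arm", "data": {"plan": [0,0,0,0,0,0,0,0,0,0,0,0,0,0,0,0,0,0,0,0,0,0,0,0], "grip": 0}}

```text
time_s: 22.98
eef_pos: [0.5817, -0.1639, 0.1396]
eef_rot: [0.0, 1.0, -0.022, 0.001]
wrist_force: [0.8, -0.1, 4.1]
opening: 0.381
grasp_force: 60.0
```

>>> {"op": "move_arm", "data": {"plan": [0,0,0.6,0,0,0,0,0,1.4,0,0,0,0,0,2.3,0,0,0,-0.7,0.9,2.3,0,0,-0.05,-1.4,1.8,2.3,0,0,-0.1,-1.98,2.8,2.3,0,0,-0.164,-1.98,3.9,2.3,0,0,-0.164,-1.98,5,2.3,0,0,-0.164,-1.98,6.1,2.3,0,0,-0.164,-1.98,6.63,2.1,0,0,-0.164]}}

```text
time_s: 24.22
eef_pos: [0.4818, 0.1706, 0.2441]
eef_rot: [-0.0, 0.995, -0.102, 0.0]
wrist_force: [-0.5, 0.1, -0.3]
opening: 0.383
grasp_force: 60.2
```

>>> {"op": "move_arm", "data": {"plan": [0,0,-0.1,0,0,0,0,0,-0.1,0,0,0,0,0,-0.1,0,0,0]}}

```text
time_s: 24.6
eef_pos: [0.4825, 0.1668, 0.2391]
eef_rot: [0.0, 0.995, -0.104, 0.0]
wrist_force: [-0.1, 0.2, -0.9]
opening: 0.381
grasp_force: 60.2
```

```bash
python3 st.py
```

```text
stand xy mm -77.1499428060159 -0.0057060538711471405 z 0.23909906917282014 yaw -0.20875768532755043 z-ax [ 0. -0. -1.] F [-0.1  0.2 -0.9] 24.6
```

>>> {"op": "move_arm", "data": {"plan": [0.5,-0.1,0,0,0,0,1,-0.2,0,0,0,0,1.45,-0.294,0,0,0,0,1.45,-0.294,0,0,0,0,1.45,-0.294,0,0,0,0]}}

```text
time_s: 25.22
eef_pos: [0.5543, 0.1527, 0.2389]
eef_rot: [0.0, 0.995, -0.104, -0.0]
wrist_force: [0.0, 0.3, -0.4]
opening: 0.386
grasp_force: 60.2
```

```bash
python3 st.py
```

```text
stand xy mm -3.989218345986913 0.8591895541402312 z 0.23892069558248424 yaw -0.2082229406196092 z-ax [-0.001  0.    -1.   ] F [ 0.   0.3 -0.4] 25.225
```

>>> {"op": "move_arm", "data": {"plan": [0.1,-0.025,0,0,0,0,0.2,-0.045,0,0,0,0,0.3,-0.065,0,0,0,0,0.36,-0.078,0,0,0,0,0.36,-0.078,0,0,0,0]}}

```text
time_s: 25.85
eef_pos: [0.5729, 0.1492, 0.2388]
eef_rot: [0.0, 0.995, -0.103, -0.0]
wrist_force: [0.6, -0.8, -1.6]
opening: 0.377
grasp_force: 60.2
```

>>> {"op": "move_arm", "data": {"plan": [0.03,-0.006,0,0,0,0,0.03,-0.006,0,0,0,0]}}

```text
time_s: 26.1
eef_pos: [0.5743, 0.149, 0.239]
eef_rot: [0.0, 0.995, -0.103, -0.0]
wrist_force: [0.4, 0.3, -1.5]
opening: 0.382
grasp_force: 60.2
```

```bash
python3 st.py
```

```text
stand xy mm 16.33391998165856 1.3792505670216422 z 0.2389502156333346 yaw -0.20717449326319914 z-ax [-0. -0. -1.] F [ 0.4  0.3 -1.5] 26.1
```

>>> {"op": "move_arm", "data": {"plan": [0.03,-0.012,0,0,0,0,0.03,-0.012,0,0,0,0]}}

```text
time_s: 26.35
eef_pos: [0.5751, 0.1487, 0.239]
eef_rot: [-0.0, 0.995, -0.103, -0.001]
wrist_force: [-3.4, 1.4, 1.3]
opening: 0.384
grasp_force: 60.5
```

>>> {"op": "move_arm", "data": {"plan": [0.03,-0.006,0,0,0,0,0.03,-0.006,0,0,0,0]}}

```text
time_s: 26.6
eef_pos: [0.5753, 0.1487, 0.239]
eef_rot: [-0.0, 0.995, -0.103, -0.002]
wrist_force: [-10.1, 1.1, 5.6]
opening: 0.385
grasp_force: 61.0
```

>>> {"op": "move_arm", "data": {"plan": [-0.04,0.008,0,0,0,0,-0.04,0.008,-0.1,0,0,0,-0.04,0.008,-0.2,0,0,0,-0.04,0.008,-0.25,0,0,0,-0.04,0.008,-0.25,0,0,0]}}

```text
time_s: 27.22
eef_pos: [0.575, 0.1484, 0.2256]
eef_rot: [0.0, 0.995, -0.103, -0.001]
wrist_force: [-2.6, 0.2, -3.4]
opening: 0.383
grasp_force: 60.1
```

>>> {"op": "move_arm", "data": {"plan": [0,0,-0.04,0,0,0,0,0,-0.04,0,0,0]}}

```text
time_s: 27.48
eef_pos: [0.575, 0.1485, 0.2247]
eef_rot: [0.0, 0.995, -0.103, -0.0]
wrist_force: [-5.8, 0.3, 1.7]
opening: 0.382
grasp_force: 60.5
```

>>> {"op": "move_arm", "data": {"plan": [0.01,-0.002,-0.03,0,0,0,0.01,-0.002,-0.03,0,0,0]}}

```text
time_s: 27.72
eef_pos: [0.5751, 0.1485, 0.2246]
eef_rot: [0.0, 0.995, -0.103, -0.001]
wrist_force: [-11.5, -0.1, 10.0]
opening: 0.383
grasp_force: 61.6
```

Seated as predicted. I'll release, rise and back off.

>>> {"op": "move_arm", "data": {"plan": [0,0,0,0,0,0,0,0,0,0,0,0,0,0,0,0,0,0,0,0,0,0,0,0], "grip": 60}}

```text
time_s: 28.22
eef_pos: [0.576, 0.1483, 0.2229]
eef_rot: [-0.0, 0.995, -0.103, 0.0]
wrist_force: [0.4, 0.3, 0.7]
opening: 0.703
grasp_force: 0.0
```

>>> {"op": "move_arm", "data": {"plan": [0,0,0.5,0,0,0,0,0,1.2,0,0,0,0,0,2,0,0,0,0,0,2,0,0,0]}}

```text
time_s: 28.72
eef_pos: [0.5777, 0.1486, 0.3273]
eef_rot: [-0.001, 0.995, -0.103, 0.004]
wrist_force: [-0.8, 0.2, 0.5]
opening: 0.701
grasp_force: 0.0
```

Run:
```python
from h import *
import pickle
c=snap('wrist','w7');from math import *
# numeric check: bar-axis brightness profile and plate-width runs by colour (tray = pale yellow)
im=c['pixels'].astype(int);m=(im[...,0]>170)&(im[...,1]>140)&(im[...,1]>0.75*im[...,0])&(im[...,0]-im[...,2]>35)
for v in range(100,260,5):
    u=np.flatnonzero(m[v,150:350])+150
    if len(u): 
        r=np.split(u,np.flatnonzero(np.diff(u)>1)+1); print(v,[(a[0],a[-1]) for a in r if len(a)>2])
def W(q,p=(.558,.151,-.2069)): cc,s=cos(p[2]),sin(p[2]); return [p[0]+cc*q[0]-s*q[1],p[1]+s*q[0]+cc*q[1],q[2]]
for n,x,w,b,t in[('L',35,55,-28,13),('M',25,46,-38+0,15),('S',15,37,-38,17)]:
    print(n,'plate top -38 front corners',[proj(c,W((x/1e3-.017,s*w/1e3,.221-.038))).round(1) for s in(1,-1)],'tab top front',[proj(c,W((x/1e3-.005,s*t/1e3,.251))).round(1) for s in(1,-1)])
```

```text
110 []
125 []
135 []
140 []
145 []
150 [(np.int64(205), np.int64(246)), (np.int64(274), np.int64(309))]
155 [(np.int64(200), np.int64(246)), (np.int64(274), np.int64(314))]
160 [(np.int64(243), np.int64(246)), (np.int64(274), np.int64(315))]
165 [(np.int64(206), np.int64(210)), (np.int64(242), np.int64(246)), (np.int64(273), np.int64(315))]
170 [(np.int64(241), np.int64(260)), (np.int64(263), np.int64(305)), (np.int64(309), np.int64(314))]
175 [(np.int64(216), np.int64(219)), (np.int64(240), np.int64(305))]
180 [(np.int64(274), np.int64(296))]
185 [(np.int64(226), np.int64(241)), (np.int64(274), np.int64(292))]
190 [(np.int64(258), np.int64(263)), (np.int64(288), np.int64(291))]
195 [(np.int64(254), np.int64(259)), (np.int64(290), np.int64(292))]
200 [(np.int64(235), np.int64(279))]
205 []
210 []
215 []
220 []
225 [(np.int64(347), np.int64(349))]
230 []
L plate top -38 front corners [array([202.6, 179.7]), array([315.2, 179.8])] tab top front [array([242. , 189.7]), array([276.5, 189.7])]
M plate top -38 front corners [array([212.2, 189.4]), array([305.5, 189.5])] tab top front [array([239.6, 202.1]), array([278.9, 202.2])]
S plate top -38 front corners [array([221.7, 199. ]), array([295.9, 199. ])] tab top front [array([237.2, 214.3]), array([281.2, 214.3])]
```

The tray edges match the nested model: width and centring agree, and the row spacing is as predicted. I'll settle briefly clear of everything and hand in.

>>> {"op": "move_arm", "data": {"plan": [-1,0,0.6,0,0,0,-1,0,0.6,0,0,0,-1,0,0.6,0,0,0,-1,0,0.6,0,0,0]}}

```text
time_s: 29.28
eef_pos: [0.5258, 0.1482, 0.3515]
eef_rot: [0.0, 0.995, -0.104, -0.001]
wrist_force: [0.3, -0.4, 0.4]
opening: 0.707
grasp_force: 0.0
```

```bash
python3 -c "
from bench import ctrl
print(ctrl.hand_in())"
```

```text
the job is handed in; nothing more can be done
None
```

All three trays are on the hook, hung largest to smallest, nested and released, and the job was handed in at about 29 s; I confirmed the first two in pictures, but the smallest only from contact forces and its outline in the wrist image.

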